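# Bring the salt round on the table carousel

### The arm

A 6-joint arm with a two-finger parallel gripper is mounted at the origin on a cart in front of the work surface, level with it; the furniture and walls round the work are solid. World frame = base frame: x ahead of the robot, y to its left, z up, the work surface at z = 0. Lengths are in m, angles in rad, forces in N, time in s.
With the tool pointing down it reaches from about 0.15 to 0.775 m from the base axis. Payload 6.1 kg.
Tool frame: the origin (TCP) lies midway between the tips of the shut fingers; the grasp point (between the pads) lies 19 mm behind it; z points along the fingers, y is the line along which they close (so a half turn about z gives the same grasp; the last joint's range is limited). The gripper opens to 85 mm and grips with 20 to 120 N. Pads are 22 mm wide; open, the fingers measure 114 mm over their backs; the gripper's body (76 mm by 85 mm) begins 54 mm behind the grasp point. The pads swing forward as they close: fully open they stand 13 mm farther back than shut.
Start: joints at [-1.243, 0.126, -0.04, 1.405, 0, 1.571], TCP at [0.169, -0.497, 0.231] pointing down, gripper open.
Joint ranges: [-2.72, 2.72], [-0.95, 1.95], [-1.27, 1.35], [-1.78, 2.02], [-1.46, 1.47], [-3.14, 3.14]. Speed limits (rad/s): [2.39, 2.39, 3.01, 3.14, 3.14, 3.14].

### API

Orientations are given as a rotation vector (axis times angle).
In Python, from cell import env, read_camera, camera_info gives the robot as it stands.
- The arm moves only by the tool apply_moves, never from a script. Its arguments are lists of equal length, an entry for each row: "translation": the shift along the tool's x, y, z normalised to -1 to 1, where 1 is 0.1 m, a list of three; "turn": the turn, a rotation vector about the tool's x, y, z normalised to -1 to 1, where 1 is 30 degrees, a list of three; "fingers": the gripper command: -1 is shut, 1 is fully open, values between are in proportion. In form: {"translation": [[tx, ty, tz], ...], "turn": [[ax, ay, az], ...], "fingers": [fingers, ...]}. A call has 1 to 8 rows; each row shifts and turns the commanded pose from where the row before left it, along the tool's axes as they then stand; what a row does not reach is not made up. A row lasts 1/8 s, in which the tool goes at most 62.5 mm and 10.7 degrees, less where a joint would pass 70% of its speed; a pose out of reach is approached as far as the arm can. A call with a number of a shift or a turn outside -1 to 1 is refused whole. A call with a gripper value outside its range is refused whole. The fingers move at their own pace and stop on an object; "squeeze" is the grip in N (left out, the last holds). Time passes only in rows, so rows that do not move let the fingers close. It gives the time, the measured TCP pose, the force and the opening at its end, in the units of the state.
- env.read_state(): the state, without advancing time (a new reading comes with each control period).
- read_camera(name): name is "side" or "top"; returns (picture, depth): 420x560x3 uint8, blue, green, red; 420x560 float32, m along the optical axis (not along the pixel's ray), 0 where there is no reading.
- camera_info(name): a dict with "fx", "fy", "cx", "cy" (pixels), "world_from_camera" (4x4, takes a point from camera to world coordinates). Camera axes: x right, y down, z forward; pixel columns grow to the right and rows downward; lengths in m; the calibration is good to about 2 mm. A picture is of the moment at which its call begins. camera_info takes no time and is no camera call.
- env.hand_in(): hands the job in, once; it reports no verdict.
The state is a dict: "time": time; "q": joint angles; "dq": joint speeds; "tau": joint torques, N m; "eef_pos": TCP position; "tool_rot": TCP orientation; "force": force on the tool from outside, world axes, zero at the start; "torque": the same for the moment, N m; "grip_width": opening from 0.0 (shut) to 1.0 (fully open).
Only numpy, scipy, OpenCV 4.12 (cv2) and the standard library are available. Lean on these libraries where they do the work, as an engineer would, in place of code of your own. Each camera call takes 0.05 s, during which the arm holds its last target. There are 200 camera calls.

### The job

Turn the condiment carousel by pushing on its spokes with a fingertip, until the salt shaker stands at the front, in line with the tongue that sticks out of the carousel's foot, and then take the hand away. Turn it steadily, either way round; do not touch, lift or upset anything that stands on the tray, and leave the other things on the worktop where they are.

Things in the scene. Friction and masses are not known exactly. Their poses are not given: they have to be found in the camera images.
- hub (a point): Point on the carousel's upright turning axis at the level of the tray's top, 24 mm above the worktop. The tray is a dark wooden disc, 244 mm across and 10 mm thick, its underside 14 mm above the worktop, on a fixed round steel foot (190 mm across). The foot stands fast; its place and the way its tongue points vary.
- front_place (a point): Point fixed to the foot, 80 mm from the turning axis on the centre line of the tongue, at the level of the tray's top: the salt shaker's axis shall end up here. Does not turn with the tray.
- tongue (a point): Point on the tongue's centre line, on its top face 6 mm above the worktop, 125 mm from the turning axis, where it comes out from under the tray. The tongue is flat steel (40 mm wide, 6 mm thick with a 2 mm high button near its end), part of the fixed foot; it lies on the worktop and sticks out roughly towards the robot to 210 mm from the axis, with a rounded end. Spokes and tray pass above it.
- spokes: Four-armed steel cross that turns with the tray. Origin on the turning axis, 31 mm above the worktop, at the spokes' mid-height; spokes run level along its +x, +y, -x, -y, z up. Each is a bar 12 mm thick, reaching from the hub cap (48 mm high) to 185 mm from the axis, 63 mm past the tray's rim, with a 20 mm wooden ball on its end. Under its outer part 25 mm is free (17 mm over the tongue).
- turntable (a joint): Turning angle of tray and spokes, rad, 0 as it stands at the start, growing counter-clockwise seen from above; turns freely for more than a full turn both ways. It stays where it is left: friction of about 0.12 N m (about 0.8 N at the spokes' outer part), no spring, no notches.
- salt_shaker: Salt shaker: clear glass body with a pale domed metal top, 44 mm across, 90 mm high. Origin at the centre of its underside, z up. Loose in one of four round seats on the tray (any). The seats lie half-way between the spokes, their centres 80 mm from the turning axis, each bordered by a wooden ring 5 mm high (60 mm across inside).
- egg_cup_1: Stoneware egg cup, 49 mm across, 57 mm high, loose in another seat. Origin at the centre of its underside, z up.
- food_tin: Food tin, 57 mm across, 72 mm high, loose in another seat. Origin at the centre of its underside, z up.
- spice_jar: Glass spice jar with a dark screw cap, 41 mm across, 105 mm high, loose in another seat. Origin at the centre of its underside, z up.
- lemon: Bystander: lemon, 71 x 53 x 51 mm, front left. Origin at its underside.
- garlic: Bystander: garlic bulb, 60 x 57 x 58 mm, at the left. Origin at its underside.
- timer: Bystander: round wind-up kitchen timer, 63 mm across, 41 mm high, front right. Origin under its centre.
- matches: Bystander: matchbox, 36 x 53 x 15 mm, at the right. Origin under its centre.
- flat_tin: Bystander: flat oblong tin, 63 x 105 x 24 mm, front right. Origin under its centre.
Mind the look-alikes: they are no part of the job. What is shaped like the food_tin but purple or turquoise is not meant.

How it is judged:
On the way:
1. a fingertip pushes on a spoke and the tray turns (contact force between the fingers and spokes above 0.2 N and (velocity of joint turntable above 0.03 rad/s or velocity of joint turntable below -0.03 rad/s)), for 0.04 s.
At the end, for the whole second after the job is handed in: The salt shaker's axis is within 16 mm of the front place on the tongue's centre line, the tray is at rest (under 0.05 rad/s), all four things stand upright (within 0.15 rad) in their seats on the tray, and the bystanders are within 30 mm of where they were (horizontal distance between salt_shaker and front_place below 0.016 m and velocity of joint turntable between -0.05 and 0.05 rad/s and angle between each of salt_shaker, egg_cup_1, food_tin, spice_jar's own z axis and vertical below 0.15 rad and horizontal distance between salt_shaker and hub between 0.062 and 0.098 m and height (world z) of each of salt_shaker, egg_cup_1, food_tin, spice_jar below 0.032 m and horizontal distance between egg_cup_1 and hub between 0.062 and 0.098 m and horizontal distance between food_tin and hub between 0.062 and 0.098 m and horizontal distance between spice_jar and hub between 0.062 and 0.098 m and distance of each of lemon, garlic, timer, matches, flat_tin from where it was at the start of the episode below 0.03 m); the robot touches nothing.
It fails at once if a thing on the tray is touched by the robot (contact force between any of the fingers, the arm and salt_shaker above 1 N or contact force between any of the fingers, the arm and egg_cup_1 above 1 N or contact force between any of the fingers, the arm and food_tin above 1 N or contact force between any of the fingers, the arm and spice_jar above 1 N).
It fails at once if a thing on the tray is lifted or tipped (height (world z) of any of salt_shaker, egg_cup_1, food_tin, spice_jar above 0.04 m or angle between any of salt_shaker, egg_cup_1, food_tin, spice_jar's own z axis and vertical above 0.35 rad).
It fails at once if the tray is spun (faster than 3 rad/s) (velocity of joint turntable above 3 rad/s or velocity of joint turntable below -3 rad/s).
It fails at once if a bystander is pushed more than 30 mm or lifted away (distance of any of lemon, garlic, timer, matches, flat_tin from where it was at the start of the episode above 0.03 m).
It also fails if it takes over 64 s, if anything falls off the work surface, if the arm or the gripper's body presses on something with over 40 N, if the wrist force passes 120 N, or if a joint passes its speed limit or range.

## Working session

There is one attempt and no reset: what is moved stays moved. The work goes in short steps, Python scripts to look and compute and a tool call to move; the robot and the scene stay as the last step left them, time stands still between calls to the robot, and variables do not carry over. Pictures are saved under pics/ and viewed, on a budget of 10 in all, crops included, one or two more only if the job needs it, and the job is handed in when it is done.

Besides the shell and the picture viewer there is one more tool, called after "Emit:" in YAML: its name, and indented under it one key for each argument. apply_moves: Moves the arm, as the interface text tells. Its arguments: {"type":"object","properties":{"translation":{"type":"array","items":{"type":"array","items":{"type":"number","minimum":-1,"maximum":1}}},"turn":{"type":"array","items":{"type":"array","items":{"type":"number","minimum":-1,"maximum":1}}},"fingers":{"type":"array","items":{"type":"number"}},"squeeze":{"type":"number"}},"required":["translation","turn","fingers"]}

```bash
mkdir -p pics; ls; python3 - <<'E'
from cell import env, read_camera, camera_info
import cv2, numpy as np
for n in("top","side"):
    p,d=read_camera(n); cv2.imwrite(f"pics/{n}0.png",p); np.savez(f"{n}0.npz",p=p,d=d)
    i=camera_info(n); print(n,i["fx"],i["cx"],i["cy"],np.round(i["world_from_camera"],3).tolist())
s=env.read_state(); print(s)
E
```

```text
pics
top 477.8076338031818 276.8421503773111 210.93580060975424 [[0.0, -0.997, 0.079, 0.39], [-1.0, -0.001, -0.008, 0.004], [0.008, -0.079, -0.997, 1.404], [0.0, 0.0, 0.0, 1.0]]
side 473.9302473565928 283.5956597455865 207.62662685725635 [[0.999, 0.032, -0.009, 0.529], [0.02, -0.379, 0.925, -1.291], [0.026, -0.925, -0.379, 0.605], [0.0, 0.0, 0.0, 1.0]]
{'time': 0.1, 'q': array([-1.24302036e+00,  1.26340708e-01, -4.04727690e-02,  1.40539124e+00,
        4.17541230e-05,  1.57074314e+00]), 'dq': array([ 0.0008883 , -0.00291993,  0.00169811, -0.00156767,  0.00168072,
        0.0001838 ]), 'tau': array([-9.52447881e-04, -4.36904633e+01,  3.53607345e+01,  1.36826196e-02,
       -1.60448337e-05,  2.01979890e-05]), 'eef_pos': array([ 0.16891712, -0.49671569,  0.23061098]), 'tool_rot': array([-3.09810530e+00, -5.12422062e-01,  2.96050435e-04]), 'force': array([ 0.14733902, -0.45661207,  0.45030231]), 'torque': array([-0.00984498, -0.00377511, -0.04008387]), 'grip_width': 0.9982043736738704}
```

View pics/top0.png

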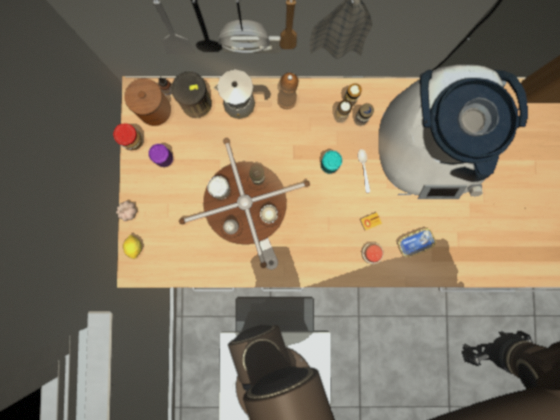

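View pics/side0.png

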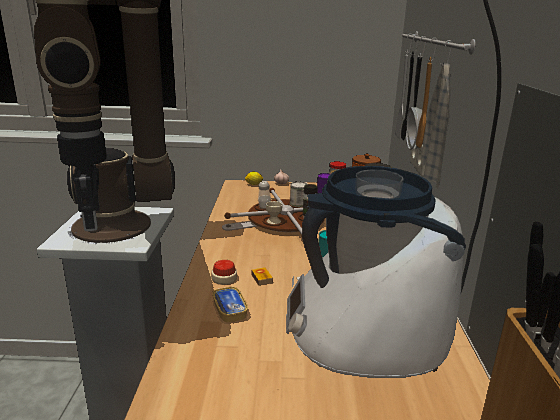

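The top view shows the carousel hub near (245,202). The tongue end is near (268,258). The tray items are at (218,187), (257,175), (269,214) and (231,227). The side view shows the carousel around (285,212). I'll zoom in to tell the shaker from the others.

```bash
python3 - <<'E'
import cv2, numpy as np
t=np.load("top0.npz")["p"][125:280,165:325]; s=np.load("side0.npz")["p"][160:250,205:345]
a=cv2.resize(t,(0,0),fx=3.5,fy=3.5,interpolation=cv2.INTER_CUBIC)
cv2.imwrite("pics/crop_top.png",a)
cv2.imwrite("pics/crop_side.png",cv2.resize(s,(0,0),fx=5,fy=5,interpolation=cv2.INTER_CUBIC))
E
```

```text
(no output)
```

View pics/crop_top.png

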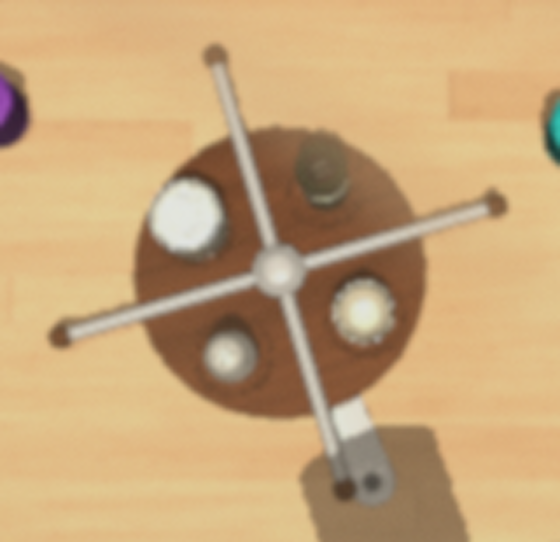

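View pics/crop_side.png

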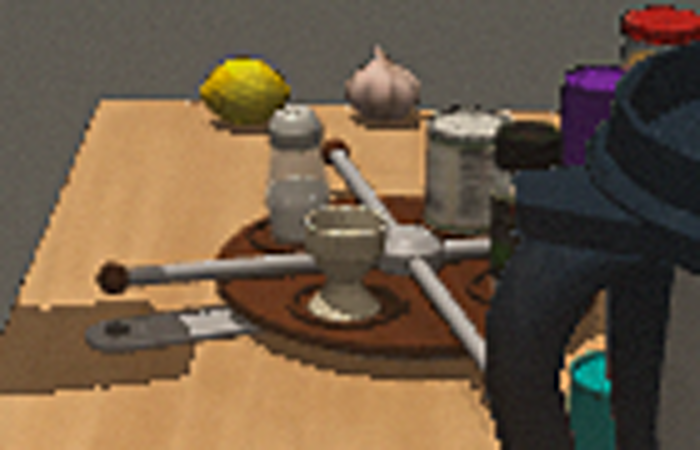

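Tray items, in top-crop pixels:
- **Salt shaker:** (230,355), pale dome with a clear body, front left.
- **Egg cup:** (363,311).
- **Tin:** (187,217).
- **Spice jar:** (322,170).

The spoke balls are at (215,55), (497,204), (61,335) and (344,490), and the tongue button is at (372,483). The purple and turquoise tins are off the tray. Next I'll convert these to world coordinates.

```bash
cat > h.py <<'E'
import numpy as np
from cell import camera_info
def ray(n,uv,z):
    i=camera_info(n);T=np.array(i["world_from_camera"])
    d=T[:3,:3]@np.array([(uv[0]-i["cx"])/i["fx"],(uv[1]-i["cy"])/i["fy"],1.]);o=T[:3,3]
    return (o+d*(z-o[2])/d[2])
def crop(p): return ((p[0]+.5)/3.5-.5+165,(p[1]+.5)/3.5-.5+125)
E
python3 - <<'E'
from h import *
B=[(215,55),(497,204),(61,335),(344,490)]
b=[ray("top",crop(p),.031) for p in B]
hub=np.mean(b,0); print("hub",hub)
for p in b: v=p-hub; print(p.round(3),np.hypot(*v[:2]).round(3),np.degrees(np.arctan2(v[1],v[0])).round(1))
for n,p,z in[("button",(372,483),.008),("salt",(229,354),.088),("egg",(363,311),.07),("hubcap",(279,270),.048),("tin",(187,215),.096),("jar",(322,160),.129)]:
    q=ray("top",crop(p),z);v=q-hub;print(n,q.round(3),np.hypot(*v[:2]).round(3),np.degrees(np.arctan2(v[1],v[0])).round(1))
for n,p,z in[("lemon",(132,246),.03),("garlic",(126,211),.03),("timer",(373,254),.04),("matches",(371,221),.015),("salt_top?",(231,227),.11)]:
    print(n,ray("top",p,z).round(3))
E
```

```text
hub [0.52579334 0.08679261 0.031     ]
[0.705 0.141 0.031] 0.188 16.9
[ 0.581 -0.093  0.031] 0.188 -73.0
[0.472 0.266 0.031] 0.187 106.8
[0.345 0.033 0.031] 0.188 -163.4
button [0.35  0.01  0.008] 0.191 -156.5
salt [0.454 0.123 0.088] 0.081 153.6
egg [0.489 0.017 0.07 ] 0.079 -118.0
hubcap [0.524 0.086 0.048] 0.002 -159.0
tin [0.563 0.156 0.096] 0.078 61.9
jar [0.601 0.049 0.129] 0.084 -26.9
lemon [0.398 0.408 0.03 ]
garlic [0.499 0.427 0.03 ]
timer [ 0.376 -0.281  0.04 ]
matches [ 0.471 -0.281  0.015]
salt_top? [0.449 0.118 0.11 ]
```

The salt shaker sits at about 152–154° and the tongue at about 203.5°, both around hub (0.526,0.087), so the tray needs about +50° CCW. I'll push the front spoke (-163.4°) from its +y side at r≈0.16 with the fingers shut. The tool x axis is already almost parallel to that spoke. First comes a transit at height.

Emit:
apply_moves:
  translation:
    - [0.3,-0.4,0]
    - [0.3,-0.4,0]
    - [0.3,-0.4,0]
    - [0.3,-0.4,0]
    - [0.3,-0.4,0]
    - [0.3,-0.4,0]
    - [0.3,-0.4,0]
    - [0.3,-0.4,0]
  turn:
    - [0,0,0]
    - [0,0,0]
    - [0,0,0]
    - [0,0,0]
    - [0,0,0]
    - [0,0,0]
    - [0,0,0]
    - [0,0,0]
  fingers: [-1,-1,-1,-1,-1,-1,-1,-1]

```text
time: 1.1
eef_pos: [0.2932, -0.1153, 0.2312]
tool_rot: [3.1, 0.512, 0.0]
force: [0.5, -0.1, -0.2]
grip_width: 0.0
```

Emit:
apply_moves:
  translation:
    - [0.3,-0.4,0]
    - [0.3,-0.4,0]
    - [0.3,-0.4,0]
    - [0.3,-0.4,0]
    - [0,0,0]
    - [0,0,0]
  turn:
    - [0,0,0]
    - [0,0,0]
    - [0,0,0]
    - [0,0,0]
    - [0,0,0]
    - [0,0,0]
  fingers: [-1,-1,-1,-1,-1,-1]

```text
time: 1.85
eef_pos: [0.3549, 0.0732, 0.231]
tool_rot: [3.099, 0.514, -0.002]
force: [0.0, -0.4, 0.0]
grip_width: -0.003
```

Emit:
apply_moves:
  translation:
    - [0.07,0,0.4]
    - [0,0,0.4]
    - [0,0,0.4]
    - [0,0,0.4]
    - [0,0,0.3]
    - [0,0,0.2]
    - [0,0,0.03]
    - [0,0,0]
  turn:
    - [0,0,0]
    - [0,0,0]
    - [0,0,0]
    - [0,0,0]
    - [0,0,0]
    - [0,0,0]
    - [0,0,0]
    - [0,0,0]
  fingers: [-1,-1,-1,-1,-1,-1,-1,-1]

```text
time: 2.85
eef_pos: [0.3622, 0.0748, 0.0189]
tool_rot: [3.1, 0.51, 0.001]
force: [0.7, -0.2, 0.6]
grip_width: -0.0
```

```bash
python3 - <<'E'
from cell import env, read_camera
import cv2, numpy as np
p,d=read_camera("side"); cv2.imwrite("pics/side1.png",cv2.resize(p[130:250,195:345],(0,0),fx=5,fy=5,interpolation=cv2.INTER_CUBIC))
s=env.read_state();print(s["eef_pos"],s["force"],s["q"])
E
```

```text
[0.36256922 0.07508979 0.01920294] [ 0.21632728 -0.35645766  0.11884555] [ 2.04265998e-01 -7.05514620e-02 -7.22867006e-01  9.17135833e-01
 -6.06841963e-05  3.01944759e+00]
```

View pics/side1.png

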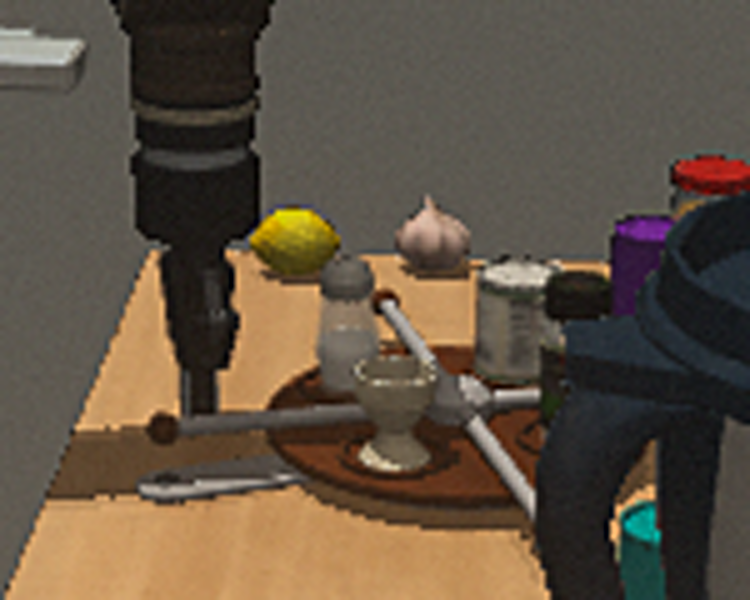

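The side crop shows the shut fingers at (197,390) behind the front spoke, clear of the shaker at (348,330). q6 falls as the tool turns CCW, so the joint range is fine. Next I close the gap and push along the arc.

Emit:
apply_moves:
  translation:
    - [0,0.06,0]
    - [0,0.06,0]
    - [0,0.06,0]
    - [-0.008,0.084,0]
    - [-0.008,0.084,0]
    - [-0.008,0.084,0]
    - [-0.008,0.084,0]
    - [-0.008,0.084,0]
  turn:
    - [0,0,0]
    - [0,0,0]
    - [0,0,0]
    - [0,0,-0.1]
    - [0,0,-0.1]
    - [0,0,-0.1]
    - [0,0,-0.1]
    - [0,0,-0.1]
  fingers: [-1,-1,-1,-1,-1,-1,-1,-1]

```text
time: 3.9
eef_pos: [0.3816, 0.0184, 0.0183]
tool_rot: [-3.005, -0.915, 0.001]
force: [-1.3, 0.6, 1.0]
grip_width: 0.001
```

```bash
python3 - <<'E'
from h import *
from cell import env, read_camera
import cv2
p,d=read_camera("top"); cv2.imwrite("pics/top1.png",cv2.resize(p[125:280,165:325],(0,0),fx=3.5,fy=3.5,interpolation=cv2.INTER_CUBIC))
s=env.read_state();v=s["eef_pos"]-np.array([.526,.087,0]);print(s["eef_pos"],s["force"],s["q"][5],np.hypot(*v[:2]),np.degrees(np.arctan2(v[1],v[0])))
E
```

```text
[0.38218536 0.01778972 0.01835804] [ 0.41062274 -0.06216605  0.02680238] 2.596252033579058 0.15960173752481865 -154.3009796111651
```

View pics/top1.png

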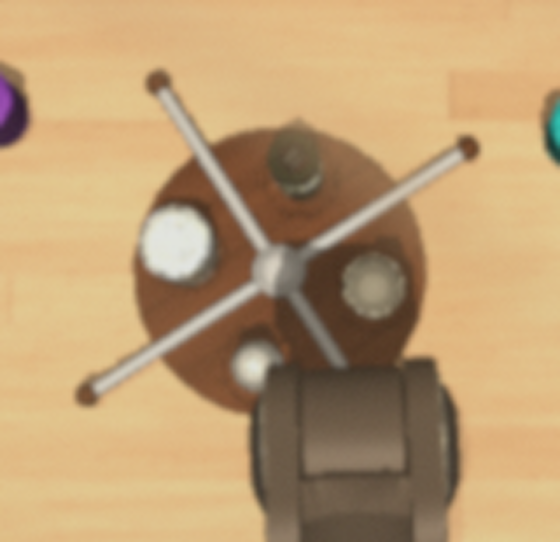

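The tray turned about 16.3°: the balls are now at (158,82), (468,147) and (87,395). The finger trails the spoke by about 7.2°, as predicted. About 34.5° remains.

Emit:
apply_moves:
  translation:
    - [-0.008,0.084,0]
    - [-0.008,0.084,0]
    - [-0.008,0.084,0]
    - [-0.008,0.084,0]
    - [-0.008,0.084,0]
    - [-0.008,0.084,0]
    - [-0.008,0.084,0]
    - [-0.008,0.084,0]
  turn:
    - [0,0,-0.1]
    - [0,0,-0.1]
    - [0,0,-0.1]
    - [0,0,-0.1]
    - [0,0,-0.1]
    - [0,0,-0.1]
    - [0,0,-0.1]
    - [0,0,-0.1]
  fingers: [-1,-1,-1,-1,-1,-1,-1,-1]

```text
time: 4.95
eef_pos: [0.4235, -0.0337, 0.0181]
tool_rot: [-2.75, -1.519, 0.001]
force: [-1.1, 1.0, 1.0]
grip_width: 0.007
```

Emit:
apply_moves:
  translation:
    - [-0.008,0.084,0]
    - [-0.008,0.084,0]
    - [-0.005,0.05,0]
    - [-0.004,0.04,0]
    - [-0.002,0.02,0]
    - [0,0,0]
  turn:
    - [0,0,-0.1]
    - [0,0,-0.1]
    - [0,0,-0.06]
    - [0,0,-0.05]
    - [0,0,-0.02]
    - [0,0,0]
  fingers: [-1,-1,-1,-1,-1,-1]

```text
time: 5.7
eef_pos: [0.447, -0.049, 0.0183]
tool_rot: [2.609, 1.749, 0.0]
force: [-0.5, -0.0, 0.8]
grip_width: -0.007
```

```bash
python3 - <<'E'
from h import *
from cell import env, read_camera
import cv2
p,d=read_camera("top"); cv2.imwrite("pics/top2.png",cv2.resize(p[125:280,165:325],(0,0),fx=3.5,fy=3.5,interpolation=cv2.INTER_CUBIC))
s=env.read_state();v=s["eef_pos"]-np.array([.526,.087,0]);print(s["eef_pos"],s["force"],s["q"][5],np.hypot(*v[:2]),np.degrees(np.arctan2(v[1],v[0])))
E
```

```text
[ 0.44699317 -0.04890252  0.0183692 ] [0.0407714  1.24737117 0.2807628 ] 1.8514827660938382 0.15719915395620004 -120.17154877188646
```

View pics/top2.png

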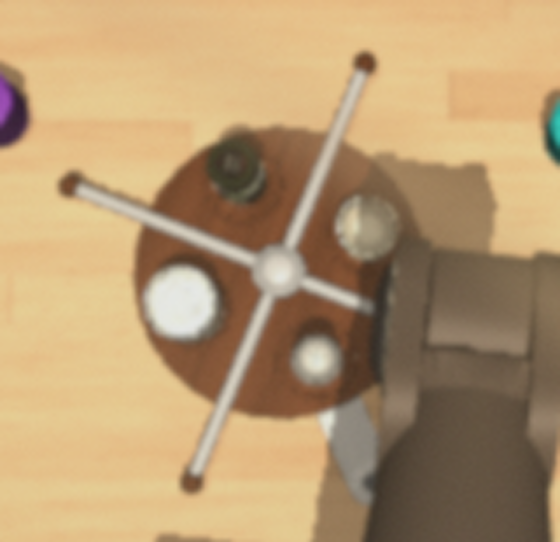

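The spokes turned +50.6°: the balls are at (365,63), (71,185) and (192,482). That puts the shaker seat at about 202.4°, against the tongue at 203.5°. Now I back off the spoke, lift and clear the view.

Emit:
apply_moves:
  translation:
    - [-0.03,-0.08,0]
    - [-0.1,-0.06,0]
    - [0,0,-0.3]
    - [0,0,-0.5]
    - [0,0,-0.5]
    - [0,0,-0.5]
    - [0,0,-0.4]
    - [-0.5,0,0]
  turn:
    - [0,0,0]
    - [0,0,0]
    - [0,0,0]
    - [0,0,0]
    - [0,0,0]
    - [0,0,0]
    - [0,0,0]
    - [0,0,0]
  fingers: [-1,-1,-1,-1,-1,-1,-1,-1]

```text
time: 6.75
eef_pos: [0.4115, -0.1015, 0.2415]
tool_rot: [2.601, 1.754, 0.007]
force: [0.6, -1.0, -0.1]
grip_width: 0.004
```

Emit:
apply_moves:
  translation:
    - [-0.5,0,0]
    - [-0.5,0,0]
    - [-0.5,0,0]
    - [-0.5,0,0]
    - [0,0,0]
    - [0,0,0]
  turn:
    - [0,0,0]
    - [0,0,0]
    - [0,0,0]
    - [0,0,0]
    - [0,0,0]
    - [0,0,0]
  fingers: [-1,-1,-1,-1,-1,-1]

```text
time: 7.5
eef_pos: [0.3334, -0.2867, 0.2382]
tool_rot: [-2.61, -1.748, -0.0]
force: [0.9, 0.6, 0.5]
grip_width: -0.001
```

```bash
python3 - <<'E'
from h import *
from cell import env, read_camera
import cv2
p,d=read_camera("top"); cv2.imwrite("pics/top3.png",cv2.resize(p[125:280,165:325],(0,0),fx=3.5,fy=3.5,interpolation=cv2.INTER_CUBIC))
q,_=read_camera("side"); cv2.imwrite("pics/side3.png",cv2.resize(q[130:310,195:345],(0,0),fx=3.3,fy=3.3,interpolation=cv2.INTER_CUBIC))
p0=np.load("top0.npz")["p"]
# bystanders: colour-mask displacement between first and last top pictures
for n,(u,v) in dict(lemon=(132,246),garlic=(126,211),timer=(373,254),matches=(371,221),flat=(416,241)).items():
    a=p0[v-20:v+20,u-20:u+20].astype(np.float32).mean(2);b=p[v-20:v+20,u-20:u+20].astype(np.float32).mean(2)
    print(n,np.round(cv2.phaseCorrelate(a,b),2) if 0 else cv2.phaseCorrelate(a,b)[0])
s=env.read_state();print(s["time"],s["eef_pos"],s["force"])
E
```

```text
lemon (0.029239916277759903, -0.04799770135764092)
garlic (0.0073502646442555886, 0.054848133816374656)
timer (-0.02911172048983346, 2.946029910877023)
matches (-0.1543391254858939, 1.3105041567530868)
flat (-0.095815975486083, -0.0646988565960136)
7.6 [ 0.3340287  -0.28607651  0.23834075] [ 0.20435149  0.34667614 -0.18038133]
```

View pics/top3.png

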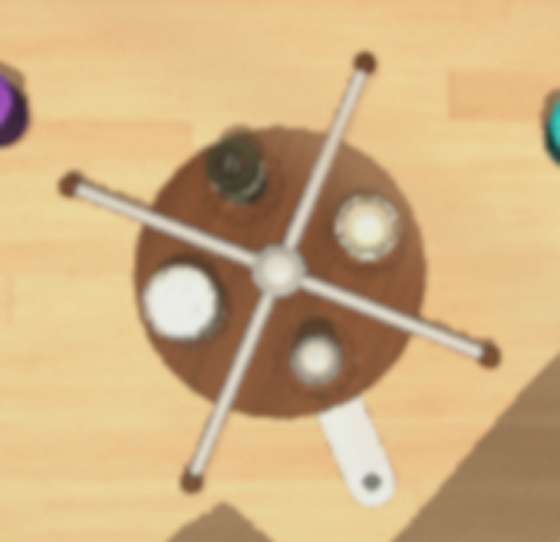

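View pics/side3.png

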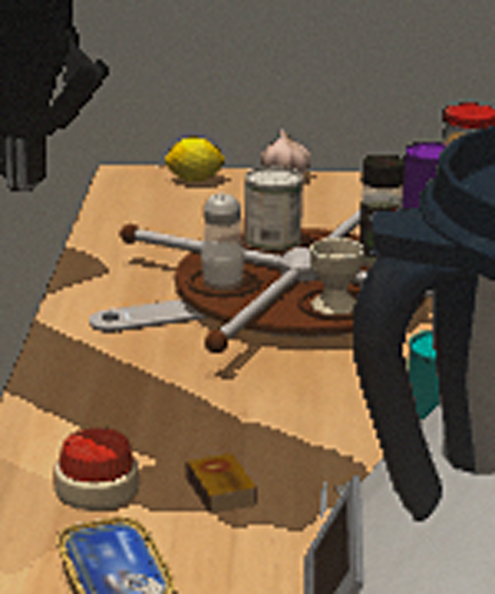

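The top view shows the shaker dome at (316,358), with the tongue (button at (372,483)) straight behind it and all four things seated. In the side view everything stands upright and the hand is clear. I'll do a final numeric check, then hand in.

```bash
python3 - <<'E'
from h import *
from cell import env
b=[ray("top",crop(p),.031) for p in[(365,63),(71,185),(192,482),(489,354)]]
hub=np.mean(b,0); a=lambda q:np.degrees(np.arctan2(q[1]-hub[1],q[0]-hub[0]))%360
bt=ray("top",crop((372,481)),.008); t=np.radians(a(bt)); fp=hub[:2]+.08*np.array([np.cos(t),np.sin(t)])
print(hub,"tongue",a(bt),"spokes+45",[(a(q)+45)%360 for q in b])
for z in(.09,.1,.11):
    s=ray("top",crop((316,358)),z);print(z,s[:2],a(s),"dist",np.hypot(*(s[:2]-fp)))
env.hand_in()
E
```

```text
[0.52578264 0.08678956 0.031     ] tongue 203.74208616046974 spokes+45 [np.float64(22.896074958851557), np.float64(112.85169522427259), np.float64(203.00631248094328), np.float64(293.10543257432505)]
0.09 [0.4503348  0.05408825] 203.43332970864623 dist 0.0022723089967831038
0.1 [0.44987857 0.05370921] 203.54843464292424 dist 0.0028128566262561484
0.11 [0.44942235 0.05333018] 203.66196655432495 dist 0.0033711341205083503
the job is handed in; nothing more can be done
```

I turned the carousel about 51° counter-clockwise by pushing the front spoke with the shut fingertips. I then backed off, lifted the hand clear and handed in the job at about 7.6 s.

- **Position:** the shaker ended about 2–3 mm from the front place. It sits at 203.5°, its seat at 203.0° and the tongue at 203.7°.
- **Tray:** the spoke balls stayed in the same place before and after the hand withdrew, so the tray is at rest. The last pictures show all four things upright in their seats.
- **Bystanders:** the image-shift check gave about 0 px for the lemon, garlic and flat tin. It disagreed for the timer (about 3 px) and the matchbox (about 1.3 px). I put this down to the arm and its shadow in view there, because the hand passed only at 0.23 m height on that side. I did not confirm it separately.

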